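# Load the tape spindle in order

## Robot

A 6-joint arm with a two-finger parallel gripper is mounted at the origin on a cart in front of the work surface, level with it; the furniture and walls round the work are solid. World frame = base frame: x ahead of the robot, y to its left, z up, the work surface at z = 0. Lengths are in m, angles in rad, forces in N, time in s.
With the tool pointing down it reaches from about 0.325 to 0.875 m from the base axis. Payload 4.4 kg.
Tool frame: the origin (TCP) lies on the centre line of the jaws, within the pads' length; the fingertips stand bot.tip_reach ahead of it and the grasp point (between the pads) lies 2 mm behind it (bot.tip_reach is the distance from the TCP to the fingertips, in m); z points along the fingers, y is the line along which they close (so a half turn about z gives the same grasp; the last joint's range is limited). The gripper opens to 85 mm and grips with 20 to 120 N. Pads are 22 mm wide; open, the fingers measure 114 mm over their backs; the gripper's body (76 mm by 85 mm) begins 54 mm behind the grasp point. The pads swing forward as they close: fully open they stand 13 mm farther back than shut.
Start: joints at [1.198, 0.207, 1.542, -0, 1.393, -0.15], TCP at [0.127, 0.561, 0.248] pointing down, gripper open.
Joint ranges: [-2.73, 2.73], [-0.86, 2.22], [0.23, 2.46], [-1.11, 4.25], [0.08, 2.63], [-2.82, 2.82]. Speed limits (rad/s): [2.79, 2.79, 3.14, 3.14, 3.14, 3.14].

## Interface

Orientations are given as a unit quaternion [x, y, z, w].
In Python, from bench import bot, cams, job_done gives the robot as it stands. The module is installed in compiled form; this text tells all that it offers.
- The arm moves only by the shell command python3 -m jog 'ROWS' [FORCE]. ROWS is JSON, a list that holds one entry, the list of rows, each a list of 7 numbers: the turn, a rotation vector about the tool's x, y, z in degrees, then the shift along the tool's x, y, z in mm, then the finger opening in mm, from 0 to 85.4. In form: [[[ax, ay, az, dx, dy, dz, jaw], ...]]. A call has 1 to 10 rows; each row is the pose to reach, as a shift and turn from the pose commanded when the call began, along the tool's axes at that moment; what a row does not reach only later rows make up. A row lasts 1/8 s, in which the tool goes at most 62.5 mm and 10.7 degrees, less where a joint would pass 70% of its speed; a pose out of reach is approached as far as the arm can. A call with a gripper value outside its range is refused whole. The fingers move at their own pace and stop on an object; FORCE is the grip in N (left out, the last holds). Time passes only in rows, so rows that repeat a pose let the fingers close. It gives the time, the measured TCP pose, the force, the opening and the grip force at its end, in the units of the state.
- bot.sense(): the state, without advancing time (a new reading comes with each control period).
- cams.get_image(name): name is "side" or "top"; returns a dict with "img" (420x560x3 uint8, red, green, blue), "range_z" (420x560 float32, m along the optical axis (not along the pixel's ray), 0 where there is no reading), "fov_y" (degrees; the focal length in pixels is half the picture's height over the tangent of half this angle, whatever the lens; pixels are square), "cx", "cy" (the principal point, pixels), "rvec" (rotation vector, rad) and "tvec" (3), from world to camera coordinates, as OpenCV has them. Camera axes: x right, y down, z forward; pixel columns grow to the right and rows downward; lengths in m; the calibration is good to about 2 mm. A picture is of the moment at which its call begins.
- job_done(): hands the job in; it is judged then, once.
The state is a dict: "time": time; "qpos": joint angles; "joint_vel": joint speeds; "joint_efforts": joint torques, N m; "eef_pos": TCP position; "eef_rot": TCP orientation; "ft_force": force on the tool from outside, world axes, zero at the start; "torque": the same for the moment, N m; "opening": opening from 0.0 (shut) to 1.0 (fully open); "grip_force": force on a finger pad.
Only numpy, scipy, OpenCV 4.12 (cv2) and the standard library are available. Lean on these libraries where they do the work, as an engineer would, in place of code of your own. Each camera call takes 0.05 s, during which the arm holds its last target. There are 200 camera calls.

## Task

Load the tape spindle for the next board: put the four rolls of tape that lie to the left of the microscope flat onto the upright steel post, one on top of the other, the green roll at the bottom, then the white, then the amber, and the black roll on top. Leave the small beige cup and the green-capped bottle where they stand, and keep the arm clear of the microscope.

Things in the scene. Friction and masses are not known exactly. Their poses are not given: they have to be found in the camera images.
- spindle: Tape spindle, fixed to the worktop: a flat round aluminium foot 56 mm across and 5 mm high, on black rubber, with an upright steel post of 18 mm diameter in its middle. The post is straight up to 48 mm above the worktop, then tapers to its rounded end at 56 mm. Origin: centre of the foot's underside, on the worktop; z up along the post.
- green_roll: Green roll of tape on a brown cardboard core. Ring with its axis vertical, 60 mm outside diameter, open hole 39 mm across (radius at least 18 mm everywhere), 16 mm high, about 50 g. Starts lying flat on the worktop. Origin: centre of its underside; z is the ring's axis, up.
- white_roll: White roll of tape on a brown cardboard core. Ring with its axis vertical, 60 mm outside diameter, open hole 39 mm across (radius at least 18 mm everywhere), 14 mm high, about 50 g. Starts lying flat on the worktop. Origin: centre of its underside; z is the ring's axis, up.
- amber_roll: Amber (orange-brown) roll of tape on a pale core. Ring with its axis vertical, 60 mm outside diameter, open hole 39 mm across (radius at least 18 mm everywhere), 12 mm high, about 30 g. Starts lying flat on the worktop. Origin: centre of its underside; z is the ring's axis, up. Outside diameter of this one: up to 61 mm.
- black_roll: Black roll of tape on a white core. Ring with its axis vertical, 60 mm outside diameter, open hole 39 mm across (radius at least 18 mm everywhere), 14 mm high, about 50 g. Starts lying flat on the worktop. Origin: centre of its underside; z is the ring's axis, up.
- cup: Small beige cup with tan filling, 37 mm across the rim, 30 mm high. Loose; stands among the rolls and must be left alone. Origin: centre of its underside; z up.
- bottle: Small white plastic bottle with a green cap, 38 mm diameter, 48 mm high. Loose; must be left alone. Origin: centre of its underside; z up.
- microscope: Green microscope, fixed, right of the work, eyepieces towards the robot: x 0.18 to 0.58, y -0.17 to 0.01, up to 0.44 m high; origin on the worktop. All that is handled lies left of it. An arm starting on its right swings over it, fingertips 0.5 m high and about 0.4 m from the base axis as it passes (farther out the wrist meets a display). A lamp hose hangs behind the work beyond x = 0.62.
Things that resemble listed ones, but are neither listed nor needed, are in the scene too. Several things have the shape of the amber_roll; the one meant has the colours described above. Several things look just like the black_roll: the one meant starts farthest to the robot's right.

How it is judged:
By the outcome, as a careful person would: the job done as asked, in the order asked, and still so for the second after the job is handed in, with the robot touching nothing.
It also fails if it takes over 88 s, if anything falls off the work surface, if the arm or the gripper's body presses on something with over 40 N, if the wrist force passes 120 N, or if a joint passes its speed limit or range.

## Working session

There is one attempt and no reset: what is moved stays moved. The work goes in short steps, Python scripts to look and compute and a shell command to move; the robot and the scene stay as the last step left them, time stands still between calls to the robot, and variables do not carry over. Pictures are saved under pics/ and viewed, at most 14 in all, crops included, and the job is handed in when it is done.

```bash
mkdir -p pics; cat > h.py <<'E'
import numpy as np, cv2
from bench import bot, cams
def shot(name, fn=None):
    d=cams.get_image(name)
    if fn: cv2.imwrite('pics/'+fn, d['img'][...,::-1])
    f=d['img'].shape[0]/2/np.tan(np.radians(d['fov_y'])/2)
    R=cv2.Rodrigues(np.array(d['rvec'],float))[0]; t=np.array(d['tvec'],float).ravel()
    v,u=np.mgrid[0:d['img'].shape[0],0:d['img'].shape[1]]
    z=d['range_z']
    P=np.stack([(u-d['cx'])/f*z,(v-d['cy'])/f*z,z],-1)
    W=(P-t)@R; W[z==0]=np.nan
    return d['img'],W
E
python3 - <<'E'
from h import *
for c in('top','side'):
    im,W=shot(c,c+'0.png'); np.save(c+'0.npy',W)
s=bot.sense(); print(s['eef_pos'],s['eef_rot'],bot.tip_reach,s['time'],s['opening'])
E
```

```text
[0.12627015 0.56029526 0.2472318 ] [ 1.10696505e-01  9.93853711e-01 -1.00552608e-03 -2.71809697e-04] 0.017 0.1 1.002600647376795
```

View pics/top0.png

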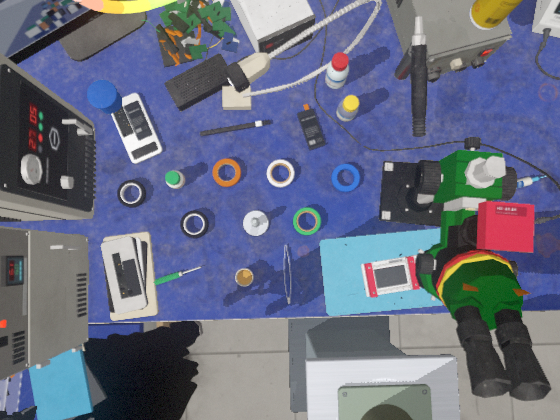

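View pics/side0.png

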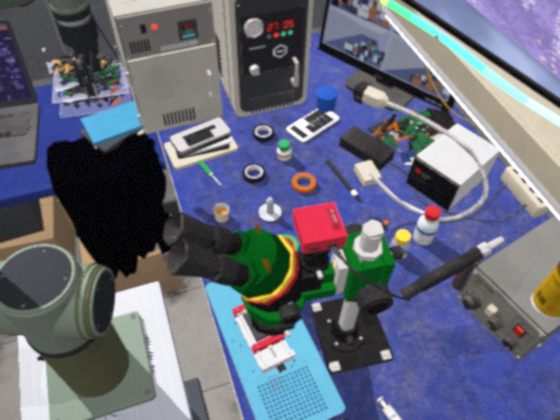

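Candidates in the top view:
- **Amber:** orange ring (227,172). The blue ring (346,177) has the same shape but is the wrong colour.
- **White:** (280,173).
- **Green:** (307,221).
- **Black:** (194,223) or (131,193). I choose (194,223), the one farther right.
- **Others:** spindle (256,223), cup (244,277), bottle (175,179).

Next I measure these and check them in a close crop.

```bash
python3 - <<'E'
from h import *
im=cv2.imread('pics/top0.png'); W=np.load('top0.npy')
cv2.imwrite('pics/crop0.png',cv2.resize(im[140:300,110:370],None,fx=3,fy=3,interpolation=cv2.INTER_CUBIC))
for n,(u,v),r in [('green',(307,221),19),('white',(280,173),19),('amber',(227,172),19),('black',(194,223),19),('black2',(131,193),17),('blue',(346,177),19),('spindle',(256,223),17),('cup',(244,277),13),('bottle',(175,179),13)]:
    w=W[v-r:v+r+1,u-r:u+r+1].reshape(-1,3); w=w[~np.isnan(w[:,0])]
    g=w[w[:,2]>(0.003 if n=='spindle' else .008)]
    if len(g)<5: print(n,len(w),len(g));continue
    c,rad=cv2.minEnclosingCircle((g[:,:2]*1000).astype(np.float32))
    print(n,len(g),g.mean(0).round(4),np.round(c,1),round(rad,1),'ztop',np.percentile(g[:,2],[50,95]).round(4),'floor',np.percentile(w[:,2],5).round(4))
w=W[213:234,246:267].reshape(-1,3);g=w[w[:,2]>.03];print('post',len(g),g.mean(0).round(4),g[:,2].max())
E
```

```text
green 356 [0.4419 0.1533 0.016 ] [442.1 153. ] 29.8 ztop [0.0161 0.0191] floor -0.0027
white 354 [0.5476 0.2068 0.0139] [547.8 207.2] 30.2 ztop [0.0141 0.0171] floor -0.0029
amber 389 [0.5524 0.3235 0.0122] [552.9 323.5] 30.8 ztop [0.0122 0.0152] floor -0.0026
black 367 [0.4418 0.3946 0.0141] [442.5 394.3] 30.1 ztop [0.0141 0.0172] floor -0.0027
black2 377 [0.5113 0.5291 0.014 ] [512.2 529.7] 30.3 ztop [0.0142 0.0171] floor -0.0024
blue 396 [0.5347 0.0663 0.0121] [535.   65.6] 31.0 ztop [0.0121 0.0148] floor -0.0029
spindle 505 [0.4415 0.263  0.0111] [444.7 263.4] 48.2 ztop [0.0056 0.0529] floor -0.0023
cup 247 [0.3266 0.2893 0.0209] [327.2 288.5] 18.4 ztop [0.0193 0.0311] floor -0.0022
bottle 286 [0.5359 0.4295 0.0373] [538.9 433.1] 19.0 ztop [0.0444 0.0506] floor -0.0028
post 61 [0.4403 0.2629 0.0512] 0.05858239532833985
```

View pics/crop0.png

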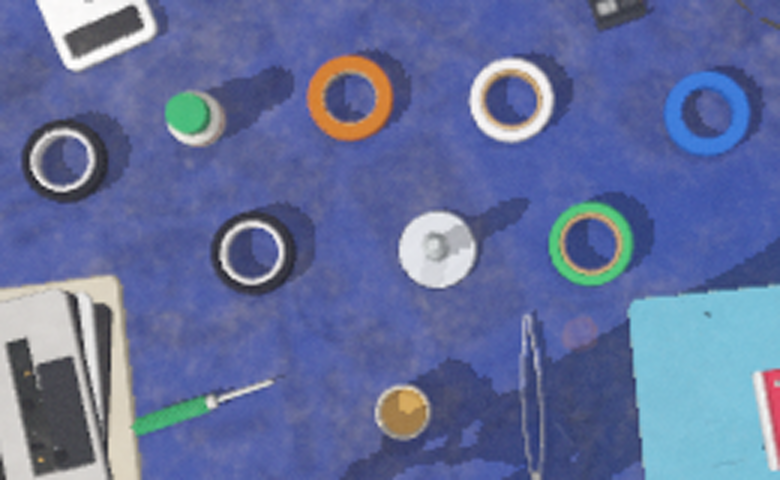

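The crop confirms the choices: black at (253,253), amber (350,97), white (511,99), green (591,243), and the post at (437,246). First move: align the tool with the world axes and go above green at (442,153) mm.

```bash
python3 -m jog '[[[0,0,-6,-50,-41,0,85],[0,0,-12.7,-100,-82,0,85],[0,0,-12.7,-150,-123,20,85],[0,0,-12.7,-200,-164,40,85],[0,0,-12.7,-250,-205,60,85],[0,0,-12.7,-300,-246,80,85],[0,0,-12.7,-350,-287,110,85],[0,0,-12.7,-398,-328,147,70],[0,0,-12.7,-398,-328,147,70],[0,0,-12.7,-398,-328,147,70]]]' 40; python3 - <<'E'
from h import *
im,W=shot('top','t1.png')
im2,W2=shot('side','s1.png')
s=bot.sense();print(s['eef_pos'].round(4),s['eef_rot'].round(4),s['ft_force'],s['opening'],s['qpos'])
cv2.imwrite('pics/c1.png',np.hstack([cv2.resize(im[130:290,230:390],(400,400)),cv2.resize(im2[130:290,180:340],(400,400))])[...,::-1])
E
```

```text
time: 1.35
eef_pos: [0.4423, 0.1511, 0.0994]
eef_rot: [0.002, 1.0, -0.0, -0.002]
ft_force: [-0.6, 0.3, -0.3]
opening: 0.82
grip_force: 0.0
[0.4421 0.1533 0.1009] [ 6.e-04  1.e+00  1.e-04 -8.e-04] [ 0.19794483 -0.56765191 -0.13899254] 0.8212742189169044 [ 1.48204896e-01  1.65575798e-01  1.92965180e+00  5.17838495e-04
  1.04799376e+00 -1.42155118e+00]
```

View pics/c1.png

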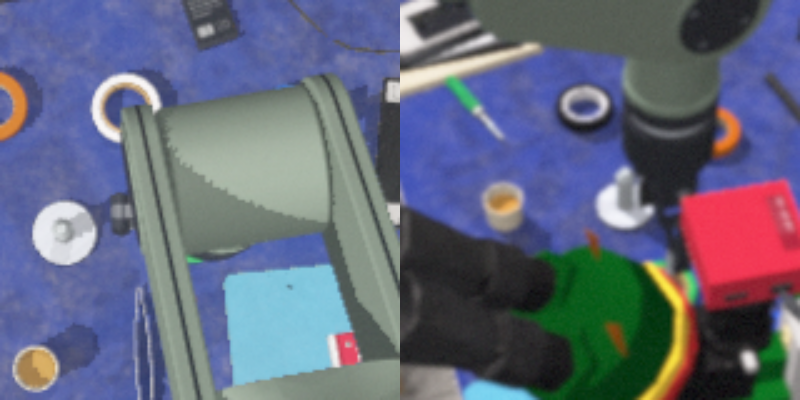

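The wrist is over the green roll at left-crop (205,255), just beside the post at (65,235), and clear of the microscope. Now I descend with a force check.

```bash
python3 -m jog '[[[0,0,0,0,0,40,72],[0,0,0,0,0,70,72],[0,0,0,0,0,78,72],[0,0,0,0,0,78,72]]]' 40; python3 -m jog '[[[0,0,0,0,0,3,72],[0,0,0,0,0,3,72],[0,0,0,0,0,3,72]]]' 40
```

```text
time: 1.95
eef_pos: [0.4424, 0.1542, 0.0237]
eef_rot: [-0.001, 1.0, 0.0, 0.0]
ft_force: [-0.1, -0.2, 0.7]
opening: 0.847
grip_force: 0.0
time: 2.33
eef_pos: [0.4431, 0.1535, 0.0209]
eef_rot: [0.0, 1.0, 0.0, 0.001]
ft_force: [0.7, -0.7, -0.5]
opening: 0.845
grip_force: 0.0
```

```bash
python3 -m jog '[[[0,0,0,0,0,0,64],[0,0,0,0,0,0,50],[0,0,0,0,0,0,50],[0,0,0,0,0,0,50],[0,0,0,0,0,0,50]]]' 40;  python3 -m jog '[[[0,0,0,0,0,-20,50],[0,0,0,0,0,-40,50],[0,0,0,0,0,-80,50],[0,0,0,0,0,-80,50],[0,0,0,0,0,-80,50]]]' 40
python3 - <<'E'
from h import *
im2,W2=shot('side','s2.png')
cv2.imwrite('pics/c2.png',cv2.resize(im2[130:290,180:380],(800,600))[...,::-1])
E
```

```text
time: 2.95
eef_pos: [0.443, 0.1532, 0.0213]
eef_rot: [-0.0, 1.0, -0.0, 0.0]
ft_force: [-2.7, -0.6, 9.2]
opening: 0.677
grip_force: 40.8
time: 3.58
eef_pos: [0.442, 0.1533, 0.0998]
eef_rot: [0.0, 1.0, -0.0, -0.0]
ft_force: [-1.4, 0.2, -1.2]
opening: 0.671
grip_force: 43.0
```

View pics/c2.png

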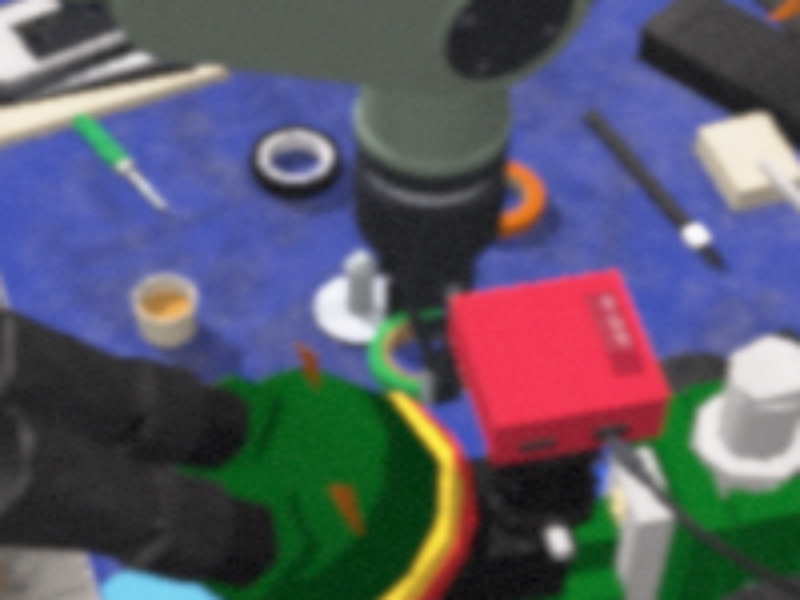

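The green roll is lifted level between the fingers (crop (405,350)), with the post at (360,285). Moving over the post and lowering.

```bash
python3 -m jog '[[[0,0,0,1,40,0,50],[0,0,0,2,80,0,50],[0,0,0,2,110,0,50],[0,0,0,2,110,0,50],[0,0,0,2,110,0,50]]]' 40;  python3 -m jog '[[[0,0,0,0,0,25,50],[0,0,0,0,0,50,50],[0,0,0,0,0,73,50],[0,0,0,0,0,73,50],[0,0,0,0,0,73,50]]]' 40
```

```text
time: 4.25
eef_pos: [0.4395, 0.2626, 0.0989]
eef_rot: [-0.0, 1.0, -0.001, -0.001]
ft_force: [0.2, -0.3, -0.2]
opening: 0.673
grip_force: 43.1
time: 4.88
eef_pos: [0.4405, 0.2625, 0.0271]
eef_rot: [0.001, 1.0, -0.0, -0.0]
ft_force: [-0.4, -0.3, -0.6]
opening: 0.677
grip_force: 49.1
```

```bash
python3 -m jog '[[[0,0,0,0,0,0,72],[0,0,0,0,0,0,72],[0,0,0,0,0,0,72],[0,0,0,0,0,-50,72],[0,0,0,0,0,-93,72],[0,0,0,-50,-26,-93,72],[0,0,0,-107,-56,-93,72],[0,0,0,-107,-56,-93,72],[0,0,0,-107,-56,-50,72],[0,0,0,-107,-56,-50,72]]]' 40
python3 - <<'E'
from h import *
im2,W2=shot('side','s3.png')
im,W=shot('top','t3.png')
cv2.imwrite('pics/c3.png',np.hstack([cv2.resize(im[130:290,200:360],(400,400)),cv2.resize(im2[130:290,200:360],(400,400))])[...,::-1])
E
```

```text
time: 6.12
eef_pos: [0.5431, 0.2068, 0.0735]
eef_rot: [-0.0, 1.0, -0.001, -0.005]
ft_force: [-0.5, -1.3, 0.1]
opening: 0.846
grip_force: 0.0
```

View pics/c3.png

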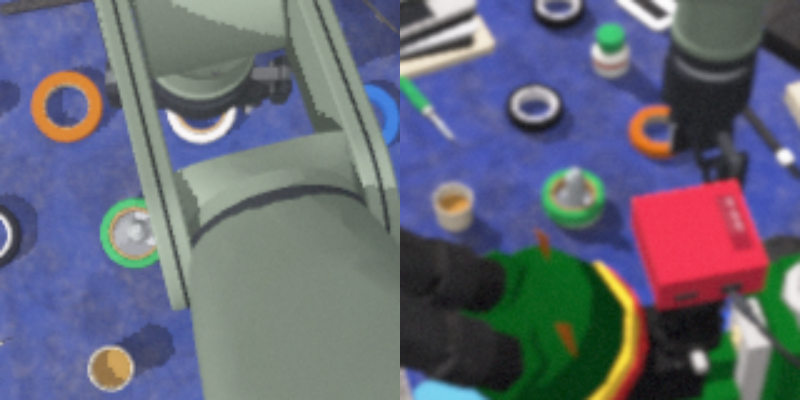

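The green roll lies flat round the post (side crop (573,197)), and the jaws are over the white roll (left crop (203,125)). Picking white.

```bash
python3 -m jog '[[[0,0,0,0,0,35,72],[0,0,0,0,0,55,72],[0,0,0,0,0,55,72],[0,0,0,0,0,55,72],[0,0,0,0,0,55,60],[0,0,0,0,0,55,50],[0,0,0,0,0,55,50],[0,0,0,0,0,55,50],[0,0,0,0,0,55,50]]]' 40;  python3 -m jog '[[[0,0,0,0,0,-40,50],[0,0,0,0,0,-90,50],[0,0,0,0,0,-90,50],[0,0,0,0,0,-90,50]]]' 40
```

```text
time: 7.35
eef_pos: [0.5489, 0.2076, 0.0243]
eef_rot: [0.0, 1.0, 0.0, 0.001]
ft_force: [-1.3, -0.6, 4.5]
opening: 0.659
grip_force: 41.3
time: 7.85
eef_pos: [0.5475, 0.2073, 0.1125]
eef_rot: [0.0, 1.0, 0.0, 0.0]
ft_force: [-0.1, -0.1, -1.2]
opening: 0.661
grip_force: 42.5
```

```bash
python3 -m jog '[[[0,0,0,40,21,0,50],[0,0,0,80,42,0,50],[0,0,0,107,56,0,50],[0,0,0,107,56,0,50],[0,0,0,107,56,0,50]]]' 40
python3 - <<'E'
from h import *
im2,W2=shot('side','s4.png')
cv2.imwrite('pics/c4.png',cv2.resize(im2[110:270,180:380],(800,600))[...,::-1])
E
```

```text
time: 8.48
eef_pos: [0.4404, 0.263, 0.1113]
eef_rot: [-0.0, 1.0, -0.0, -0.001]
ft_force: [0.6, -1.2, -1.3]
opening: 0.658
grip_force: 42.6
```

View pics/c4.png

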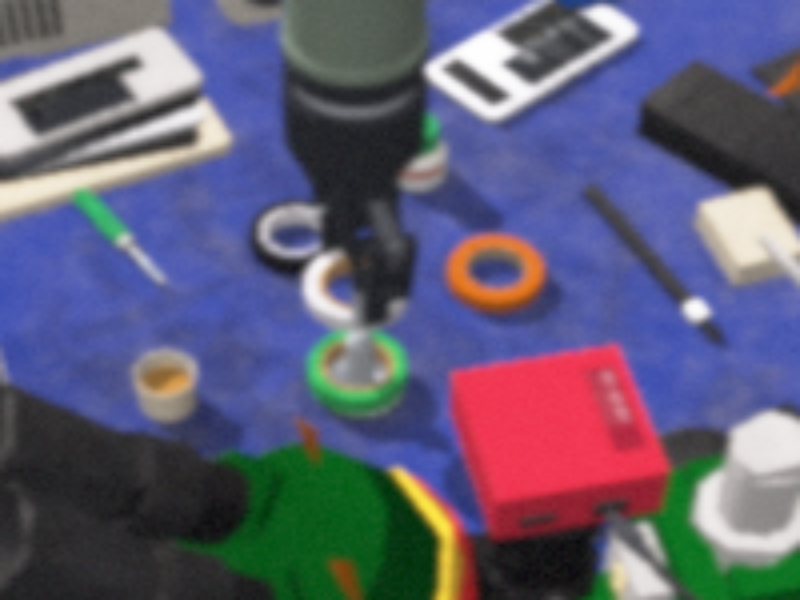

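The white roll is held level above the post and green stack at (355,365). Lowering, releasing, then going to amber.

```bash
python3 -m jog '[[[0,0,0,0,0,25,50],[0,0,0,0,0,50,50],[0,0,0,0,0,67.5,50],[0,0,0,0,0,67.5,50],[0,0,0,0,0,67.5,50]]]' 40; python3 -m jog '[[[0,0,0,0,0,0,72],[0,0,0,0,0,0,72],[0,0,0,0,0,0,72],[0,0,0,0,0,-40,72],[0,0,0,0,0,-70,72],[0,0,0,-50,27,-70,72],[0,0,0,-112,60.5,-70,72],[0,0,0,-112,60.5,-70,72],[0,0,0,-112,60.5,-40,72],[0,0,0,-112,60.5,-40,72]]]' 40
python3 - <<'E'
from h import *
im2,W2=shot('side','s5.png')
im,W=shot('top','t5.png')
w=W[205:242,238:276].reshape(-1,3);w=w[(w[:,2]>.025)&(w[:,2]<.043)];print(len(w),w.mean(0),cv2.minEnclosingCircle((w[:,:2]*1000).astype(np.float32)))
cv2.imwrite('pics/c5.png',np.hstack([cv2.resize(im[130:290,180:340],(400,400)),cv2.resize(im2[130:290,200:360],(400,400))])[...,::-1])
E
```

```text
time: 9.15
eef_pos: [0.4412, 0.2632, 0.0447]
eef_rot: [0.0, 1.0, 0.0, 0.0]
ft_force: [0.1, 0.3, -0.4]
opening: 0.659
grip_force: 56.7
time: 10.4
eef_pos: [0.5493, 0.3226, 0.0816]
eef_rot: [0.0, 1.0, -0.002, -0.004]
ft_force: [0.5, -0.5, -0.6]
opening: 0.842
grip_force: 0.0
0 [nan nan nan] ((0.0, 0.0), 0.0)<stdin>:4: RuntimeWarning: Mean of empty slice.
  ret = um.true_divide(
```

View pics/c5.png

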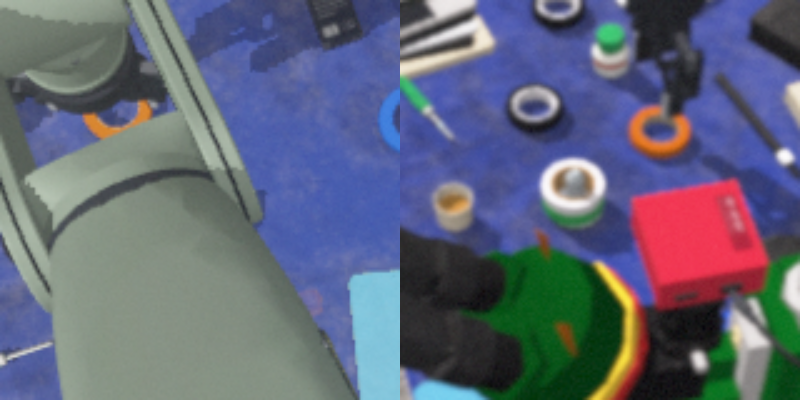

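The white roll sits flat on the green one (side crop (573,190)), and the jaws are above amber (660,130). Picking amber.

```bash
python3 -m jog '[[[0,0,0,0,0,35,72],[0,0,0,0,0,63.5,72],[0,0,0,0,0,63.5,72],[0,0,0,0,0,63.5,72],[0,0,0,0,0,63.5,60],[0,0,0,0,0,63.5,50],[0,0,0,0,0,63.5,50],[0,0,0,0,0,63.5,50],[0,0,0,0,0,63.5,50]]]' 40;  python3 -m jog '[[[0,0,0,0,0,-55,50],[0,0,0,0,0,-110,50],[0,0,0,30,-16,-110,50],[0,0,0,75,-40,-110,50],[0,0,0,112,-60.5,-110,50],[0,0,0,112,-60.5,-110,50],[0,0,0,112,-60.5,-110,50]]]' 40
python3 - <<'E'
from h import *
im2,W2=shot('side','s6.png')
cv2.imwrite('pics/c6.png',cv2.resize(im2[110:270,180:380],(800,600))[...,::-1])
E
```

```text
time: 11.62
eef_pos: [0.5556, 0.3236, 0.026]
eef_rot: [-0.0, 1.0, -0.0, 0.003]
ft_force: [-2.6, -5.6, 11.7]
opening: 0.586
grip_force: 6.1
time: 12.5
eef_pos: [0.4422, 0.264, 0.1329]
eef_rot: [0.0, 1.0, 0.001, 0.002]
ft_force: [-0.3, -0.1, 0.1]
opening: 0.585
grip_force: 0.0
```

View pics/c6.png

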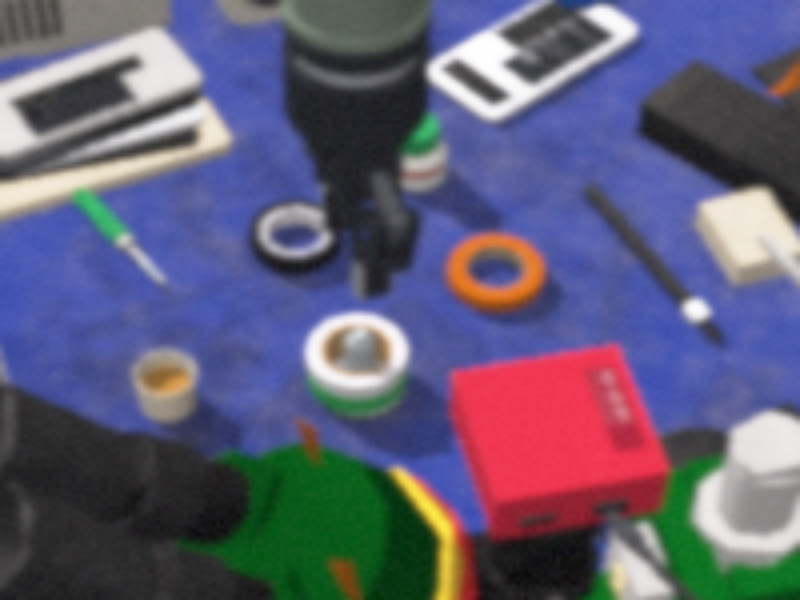

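The fingers slipped off amber's top rim; it still lies at (495,270), unmoved. The tips therefore stand higher than assumed when open, so I'm regrasping 6 mm lower.

```bash
python3 -m jog '[[[0,0,0,-45,24,0,72],[0,0,0,-90,48,0,72],[0,0,0,-112,60.5,30,72],[0,0,0,-112,60.5,80,72],[0,0,0,-112,60.5,112,72],[0,0,0,-112,60.5,116,72],[0,0,0,-112,60.5,116,72],[0,0,0,-112,60.5,116,72]]]' 40;  python3 -m jog '[[[0,0,0,0,0,0,60],[0,0,0,0,0,0,50],[0,0,0,0,0,0,50],[0,0,0,0,0,0,50],[0,0,0,0,0,0,50]]]' 40
```

```text
time: 13.55
eef_pos: [0.5547, 0.3248, 0.0177]
eef_rot: [0.0, 1.0, 0.001, 0.002]
ft_force: [0.7, 0.1, 1.0]
opening: 0.841
grip_force: 0.0
time: 14.18
eef_pos: [0.5544, 0.3246, 0.018]
eef_rot: [0.0, 1.0, 0.001, 0.002]
ft_force: [0.2, -0.8, 6.4]
opening: 0.685
grip_force: 43.0
```

```bash
python3 -m jog '[[[0,0,0,0,0,-50,50],[0,0,0,0,0,-95,50],[0,0,0,30,-16,-95,50],[0,0,0,75,-40,-95,50],[0,0,0,113,-61,-95,50],[0,0,0,113,-61,-95,50],[0,0,0,113,-61,-95,50]]]' 40
python3 - <<'E'
from h import *
im2,W2=shot('side','s7.png')
cv2.imwrite('pics/c7.png',cv2.resize(im2[110:270,180:380],(800,600))[...,::-1])
E
```

```text
time: 15.05
eef_pos: [0.4407, 0.2633, 0.1114]
eef_rot: [0.0, 1.0, 0.001, 0.001]
ft_force: [-0.0, -0.1, -0.1]
opening: 0.68
grip_force: 43.3
```

View pics/c7.png

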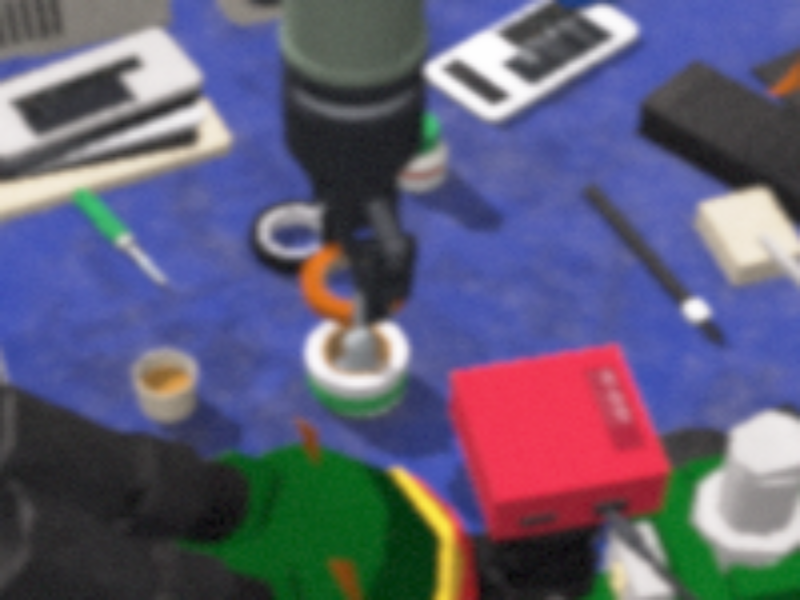

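Amber is held level above the stack (355,280). Lowering.

```bash
python3 -m jog '[[[0,0,0,0,0,25,50],[0,0,0,0,0,48,50],[0,0,0,0,0,57,50],[0,0,0,0,0,57,50],[0,0,0,0,0,57,50]]]' 40
```

```text
time: 15.72
eef_pos: [0.4408, 0.2634, 0.0538]
eef_rot: [0.0, 1.0, 0.0, 0.001]
ft_force: [-1.5, 0.0, -0.1]
opening: 0.678
grip_force: 43.3
```

```bash
python3 -m jog '[[[0,0,0,0,0,0,72],[0,0,0,0,0,0,72],[0,0,0,0,0,0,72],[0,0,0,0,0,-40,72],[0,0,0,0,0,-60,72],[0,0,0,0,50,-60,72],[0,0,0,-1.5,100,-60,72],[0,0,0,-1.5,131,-40,72],[0,0,0,-1.5,131,-10,72],[0,0,0,-1.5,131,-10,72]]]' 40
python3 - <<'E'
from h import *
im2,W2=shot('side','s8.png')
im,W=shot('top','t8.png')
cv2.imwrite('pics/c8.png',np.hstack([cv2.resize(im[150:310,150:310],(400,400)),cv2.resize(im2[110:270,180:340],(400,400))])[...,::-1])
E
```

```text
time: 16.98
eef_pos: [0.4386, 0.3927, 0.0604]
eef_rot: [-0.0, 1.0, -0.002, -0.003]
ft_force: [-1.0, 0.2, 0.3]
opening: 0.843
grip_force: 0.0
```

View pics/c8.png

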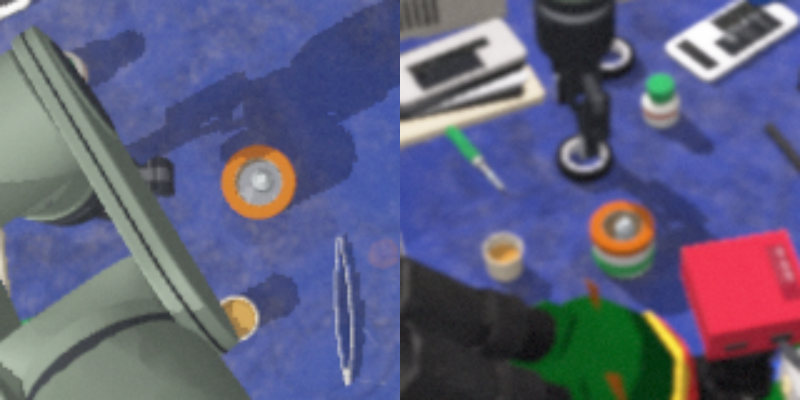

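Amber lies flat on the stack (side crop (622,230)), and the jaws are over the chosen black roll (583,157). Picking it.

```bash
python3 -m jog '[[[0,0,0,0,0,25,72],[0,0,0,0,0,42,72],[0,0,0,0,0,46,72],[0,0,0,0,0,46,72],[0,0,0,0,0,46,60],[0,0,0,0,0,46,50],[0,0,0,0,0,46,50],[0,0,0,0,0,46,50],[0,0,0,0,0,46,50]]]' 40; python3 -m jog '[[[0,0,0,0,0,-50,50],[0,0,0,0,0,-100,50],[0,0,0,0.5,-40,-105,50],[0,0,0,1,-85,-105,50],[0,0,0,1.5,-131,-105,50],[0,0,0,1.5,-131,-105,50],[0,0,0,1.5,-131,-105,50]]]' 40
python3 - <<'E'
from h import *
im2,W2=shot('side','s9.png')
cv2.imwrite('pics/c9.png',cv2.resize(im2[110:270,180:380],(800,600))[...,::-1])
E
```

```text
time: 18.2
eef_pos: [0.4421, 0.3944, 0.0189]
eef_rot: [-0.0, 1.0, 0.0, 0.001]
ft_force: [-0.5, -1.1, 5.5]
opening: 0.671
grip_force: 42.4
time: 19.08
eef_pos: [0.44, 0.2633, 0.1227]
eef_rot: [0.0, 1.0, 0.001, 0.001]
ft_force: [0.6, 0.3, -0.8]
opening: 0.676
grip_force: 43.2
```

View pics/c9.png

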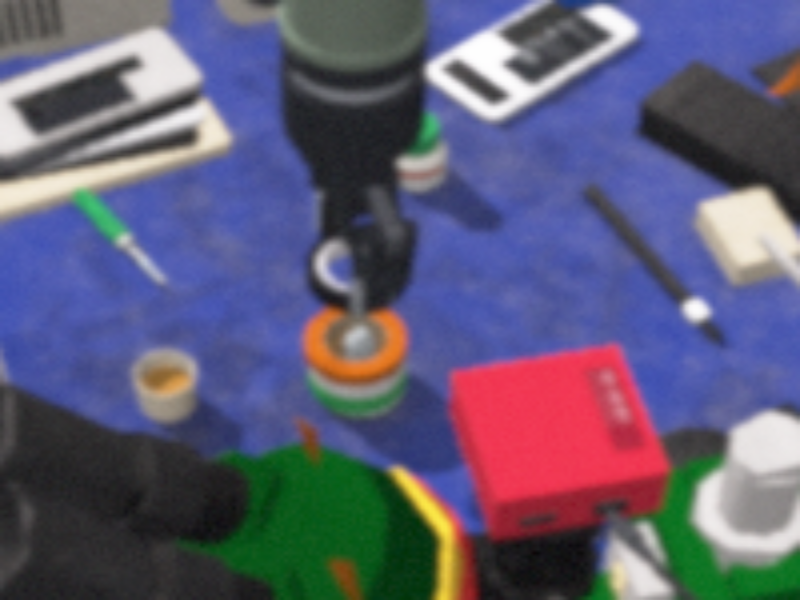

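The black roll is above the stack (350,270). Lowering.

```bash
python3 -m jog '[[[0,0,0,0,0,25,50],[0,0,0,0,0,47,50],[0,0,0,0,0,57,50],[0,0,0,0,0,57,50],[0,0,0,0,0,57,50]]]' 40;  python3 -m jog '[[[0,0,0,0,0,0,72],[0,0,0,0,0,0,72],[0,0,0,0,0,0,72],[0,0,0,0,0,-30,72],[0,0,0,0,0,-70,72],[0,0,0,0,50,-100,72],[0,0,0,0,100,-100,72],[0,0,0,0,150,-100,72],[0,0,0,0,200,-100,72],[0,0,0,0,200,-100,72]]]' 40
python3 - <<'E'
from h import *
im2,W2=shot('side','s10.png')
im,W=shot('top','t10.png')
cv2.imwrite('pics/c10.png',np.hstack([cv2.resize(im[150:310,150:310],(400,400)),cv2.resize(im2[110:270,180:340],(400,400))])[...,::-1])
w=W[195:245,230:285].reshape(-1,3);w=w[(w[:,2]>.05)&(w[:,2]<.075)];print(len(w),w.mean(0),np.percentile(w[:,2],[5,50,95]))
A=np.c_[w[:,:2],np.ones(len(w))];print('tilt',np.linalg.lstsq(A,w[:,2],rcond=None)[0])
E
```

```text
time: 19.75
eef_pos: [0.4402, 0.2641, 0.0659]
eef_rot: [-0.0, 1.0, 0.001, 0.001]
ft_force: [-0.4, 1.0, 3.6]
opening: 0.672
grip_force: 43.4
time: 21.0
eef_pos: [0.439, 0.4658, 0.1649]
eef_rot: [-0.002, 1.0, 0.0, 0.0]
ft_force: [0.2, -0.8, -0.4]
opening: 0.84
grip_force: 0.0
454 [0.44079625 0.26683399 0.06007956] [0.05198733 0.06080019 0.06393901]
tilt [0.00344706 0.00998552 0.05589563]
```

View pics/c10.png

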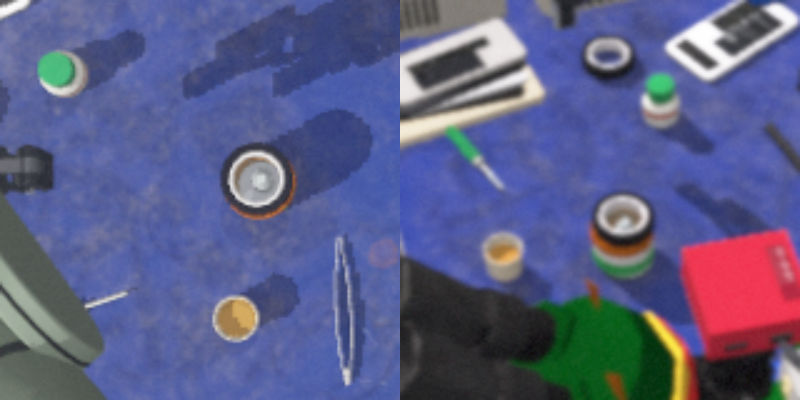

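All four rolls are stacked flat in order on the post (side crop (622,235)). The tops are at 61 mm with no tilt, the arm is clear, and the cup and bottle are in place.

```bash
python3 -c "
from bench import job_done; print(job_done())"
```

```text
the job is handed in; nothing more can be done
None
```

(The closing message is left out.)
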